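# Drift the worn bush out of a laundry trolley wheel

## Robot

A 7-joint arm with a two-finger parallel gripper is mounted at the origin on a cart in front of the work surface, level with it; the furniture and walls round the work are solid. World frame = base frame: x ahead of the robot, y to its left, z up, the work surface at z = 0. Lengths are in m, angles in rad, forces in N, time in s.
With the tool pointing down it reaches from about 0.425 to 0.825 m from the base axis. Payload 3.6 kg.
Tool frame: the origin (TCP) lies midway between the tips of the shut fingers; the grasp point (between the pads) lies 19 mm behind it; z points along the fingers, y is the line along which they close (so a half turn about z gives the same grasp; the last joint's range is limited). The gripper opens to 93 mm and grips with 3 to 60 N. Pads are 15 mm wide; open, the fingers measure 128 mm over their backs; the gripper's body (75 mm by 188 mm) begins 65 mm behind the grasp point.
Start: joints at [-1.345, 0.615, -0.013, 1.423, 0.008, 1.103, -0.04], TCP at [0.163, 0.629, 0.219] pointing down, gripper open.
Joint ranges: [-3.12, 3.12], [-0.3, 2.06], [-1.34, 1.32], [0.26, 2.42], [-1.36, 4.5], [0.01, 1.98], [-2.84, 2.84]. Speed limits (rad/s): [2.79, 2.79, 3.14, 3.14, 3.14, 3.14, 3.14].

## Interface

Orientations are given as a unit quaternion [w, x, y, z].
In Python, from cell import bot, hand, kinematics, telemetry, cams gives the robot as it stands. Calls block until the motion is done:
- bot.reach(position, orientation): joint-space move of the TCP to a pose.
- bot.servo_line(position, feed=0.15, rot=None): straight line of the TCP; rot=None keeps the orientation; feed is the mean speed in m/s.
- bot.set_joints(angles): joint-space move.
- hand.open_gripper() and hand.close(): open the fingers fully, or close them until they stop; the grip force is fixed at half the most.
- bot.pause(seconds).
- kinematics.ik(position, orientation): joint angles nearest the present ones, or None.
- telemetry.sense(): the state.
- cams.capture(name): name is "scene" or "top" or "wrist"; returns (picture, depth): 420x560x3 uint8, blue, green, red; 420x560 float32, m along the optical axis (not along the pixel's ray), 0 where there is no reading.
- cams.camera_info(name): a dict with "mtx" (3x3 intrinsics, pixels), "pose" (4x4, takes a point from camera to world coordinates). Camera axes: x right, y up, looking along -z (the intrinsics and any distortion apply to the point x, -y, -z); pixel columns grow to the right and rows downward; lengths in m; the calibration is good to about 2 mm. A picture is of the moment at which its call begins: read the wrist's pose just before it. camera_info takes no time and is no camera call; for the wrist camera it gives the pose at the moment of the call.
A pose or a line that the arm cannot do raises bot.MotionError and nothing moves.
- bot.finish_job(): hands the job in; it is judged then, once.
The state is a dict: "clock": time; "joint_positions": joint angles; "qvel": joint speeds; "effort": joint torques, N m; "tool_pos": TCP position; "orientation": TCP orientation; "ft_force": force on the tool from outside, world axes, zero at the start; "wrist_torque": the same for the moment, N m; "grip_width": finger opening in m; "gripper_force": force on a finger pad.
Only numpy, scipy, OpenCV 4.12 (cv2) and the standard library are available. Lean on these libraries where they do the work, as an engineer would, in place of code of your own. Each camera call takes 0.05 s, during which the arm holds its last target. There are 200 camera calls.

## Task

Take the red-handled drift rod out of its wooden holder, feel for the hole in the steel washer that is stuck a little off-centre on the trolley wheel's hub, and push the brass bush out of the wheel's underside with the rod, so that it drops into the blue tray below. Press gently: never bear hard on the washer or wheel with the rod, neither beside the hole nor with the rod's collar. Then stand the drift back in its holder, fully down, and leave the other things alone.

Things in the scene. Friction and masses are not known exactly. Their poses are not given: they have to be found in the camera images.
- drift: Drift rod, upright in the holder, 105 mm long, about 0.15 kg. Origin at the centre of its flat lower tip, z up the rod. From the tip up: steel shank 12 mm in diameter (z 0 to 40 mm), steel collar 30 mm in diameter (40 to 45 mm), round red plastic handle 18 mm in diameter (45 to 105 mm; grip it here, from above). The collar does not fit into the washer's hole.
- holder: Fixed light wooden block, 64 x 64 mm, 48 mm high, standing on the surface; origin at the centre of its underside, z up. A vertical 17 mm hole with a 2 mm chamfer goes through its centre; the drift stands in it with its collar resting on the block's top, so its tip is then 8 mm above the block's origin.
- wheel: Grey trolley wheel, black tyre, white hub, 100 mm in diameter, lying flat and fixed on the blue stand. Origin on its axis at its underside (50 mm above the surface), z up. The hub (40 mm in diameter, 31 mm high) has a 23 mm bore that holds the bush by friction; the washer lies on the hub. Pressing the rod against washer or wheel with more than 20 N counts as damage.
- hub_top (a point): Point on the wheel's axis level with the washer's top, 86 mm above the surface. Steel washer: 35 mm wide, 5 mm thick, sharp-edged hole 13.5 mm in diameter, centre 2.5 to 4 mm off this point in an unknown direction, stuck fast. The rod passes through this hole to reach the bush, 17 mm down. The bush drops out when the tip is about 34 mm down; at 40 mm the collar meets the washer.
- bush: Worn brass bush (sleeve), 22 mm in diameter, 16 mm long, 8 mm hole (the drift does not enter it), 0.03 kg. Origin at the centre of its lower end, z along it. It starts with its lower end 3 mm above the wheel's underside, so it meets the rod's tip 17 mm below the washer's top. It yields to a steady push of unknown force, 6 to 16 N, and lets go once its upper end is about 2 mm above the underside.
- wheel_stand: Fixed stand under the wheel: blue tray 124 x 124 mm with an 18 mm high rim and a 6 mm thick floor, four steel posts (76 mm high, at 46 mm either way from the centre) and two rails on which the wheel lies, 50 mm up. Origin at the centre of its underside, on the work surface; z up.
- mug: White dotted mug, 93 mm high, a bystander at the back; leave it alone.
- eraser: Blue and white eraser, 22 x 50 x 12 mm, a bystander; leave it alone.
- pen_marker: Blue and white marker pen, 135 mm long, a bystander; leave it alone.
- tape_measure: Yellow tape measure, 61 x 78 x 31 mm, a bystander; leave it alone.
Things that resemble listed ones, but are neither listed nor needed, are in the scene too. What is shaped like the holder but green or turquoise is not meant.

How it is judged:
By the outcome, as a careful person would: the job done as asked, in the order asked, and still so for the second after the job is handed in, with the robot touching nothing.
It also fails if it takes over 72 s, if anything falls off the work surface, if the arm or the gripper's body presses on something with over 40 N, if the wrist force passes 120 N, or if a joint passes its speed limit or range.

## Working session

There is one attempt and no reset: what is moved stays moved. The work goes in short steps, each a Python script; the robot and the scene stay as the last script left them, time stands still between calls to the robot, and variables do not carry over. Pictures are saved under pics/ and viewed, at most 10 in all, crops included, and the job is handed in when it is done.

```bash
mkdir -p pics; ls
python3 - <<'E'
from cell import bot,hand,kinematics,telemetry,cams
import cv2,numpy as np
for n in ("top","scene"):
    p,d=cams.capture(n); cv2.imwrite(f"pics/{n}0.png",p); np.savez(f"{n}0.npz",p=p,d=d,**{k:np.array(v) for k,v in cams.camera_info(n).items() if k in("mtx","pose")})
    i=cams.camera_info(n); print(n,list(i), np.round(i["mtx"],1).tolist(), np.round(i["pose"],3).tolist(), [i[k] for k in i if k not in("mtx","pose")])
s=telemetry.sense(); print(s)
E
```

```text
pics
top ['mtx', 'pose'] [[516.5, 0.0, 281.5], [0.0, 516.5, 215.4], [0.0, 0.0, 1.0]] [[0.378, 0.822, -0.427, -0.117], [-0.926, 0.33, -0.185, -0.31], [-0.011, 0.465, 0.885, 1.603], [0.0, 0.0, 0.0, 1.0]] []
scene ['mtx', 'pose'] [[381.5, 0.0, 288.4], [0.0, 381.5, 209.4], [0.0, 0.0, 1.0]] [[0.823, 0.357, -0.443, 0.149], [-0.569, 0.533, -0.627, -0.685], [0.012, 0.767, 0.641, 0.763], [0.0, 0.0, 0.0, 1.0]] []
{'clock': 0.1, 'joint_positions': array([-1.34449709,  0.61581222, -0.01260188,  1.42472177,  0.00811267,
        1.10340043, -0.04041107]), 'qvel': array([ 0.00040384, -0.00466528, -0.00286913, -0.00417902,  0.00044432,
        0.00014129,  0.0013769 ]), 'effort': array([ 1.06706953e-03, -4.60042584e+01,  2.10046596e-01, -1.66246104e+01,
       -6.11963030e-02,  1.68655120e-02,  8.83603207e-05]), 'tool_pos': array([0.16239819, 0.6286564 , 0.21760933]), 'orientation': array([-1.20692732e-04,  1.26039392e-01,  9.92024576e-01, -1.13928326e-03]), 'ft_force': array([-0.06836109, -0.36145541,  0.18939692]), 'wrist_torque': array([-0.02003995, -0.0464988 , -0.02971642]), 'gripper_force': 0.0, 'grip_width': 0.09297385779834667}
```

View pics/top0.png

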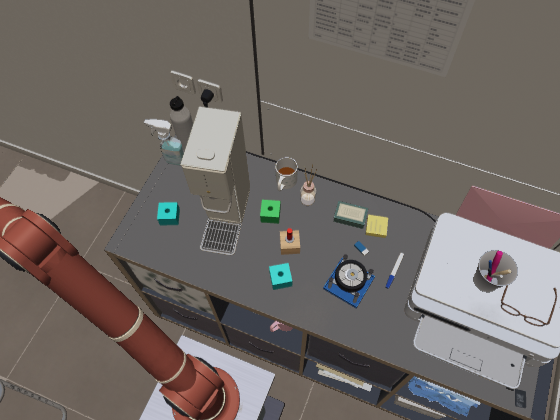

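View pics/scene0.png

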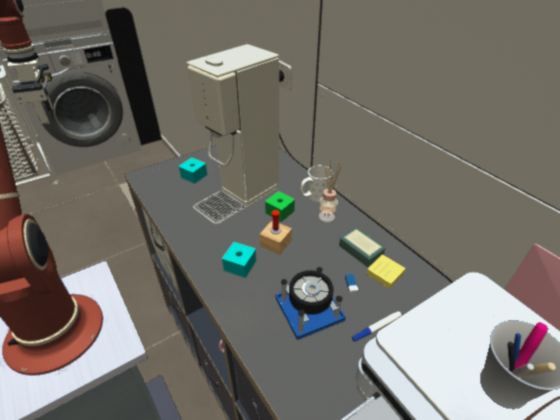

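The top view shows the drift at about (290,235) in its wooden holder (290,242), and the wheel on the blue stand at (351,275). In the scene view the drift is at (276,220) and the wheel at (311,290). The coffee machine is a tall obstacle to the left of the holder. Next I'll measure.

```bash
cat > h.py <<'E'
import cv2,numpy as np
def pts(d,K,T,mask):
    v,u=np.nonzero(mask&(d>0)); z=d[v,u]
    c=np.c_[(u-K[0,2])/K[0,0]*z,-(v-K[1,2])/K[1,1]*z,-z]
    return c@T[:3,:3].T+T[:3,3]
def ray(u,v,K,T,h):
    r=T[:3,:3]@np.array([(u-K[0,2])/K[0,0],-(v-K[1,2])/K[1,1],-1]); return T[:3,3]+r*(h-T[2,3])/r[2]
E
python3 - <<'E'
from h import *
R={"top":dict(drift=(270,215,310,262),wheel=(320,250,382,308)),"scene":dict(drift=(255,200,298,256),wheel=(270,260,350,340))}
for n in R:
    f=np.load(n+"0.npz"); p,d,K,T=f["p"],f["d"],f["mtx"],f["pose"]
    hsv=cv2.cvtColor(p,cv2.COLOR_BGR2HSV); H,S,V=cv2.split(hsv)
    def roi(k):
        m=np.zeros(d.shape,bool); a=R[n][k]; m[a[1]:a[3],a[0]:a[2]]=1; return m
    red=roi("drift")&((H<6)|(H>172))&(S>150)&(V>60)
    wood=roi("drift")&(H>6)&(H<25)&(S>60)&(V>120)
    blue=roi("wheel")&(H>100)&(H<125)&(S>150)
    A=pts(d,K,T,red); print(n,"red",len(A),A.mean(0).round(4),A.min(0).round(4),A.max(0).round(4), "top",np.median(A[A[:,2]>A[:,2].max()-.006],0).round(4))
    A=pts(d,K,T,wood); t=A[abs(A[:,2]-.048)<.006]; print(" wood",len(A),len(t),cv2.minAreaRect(t[:,:2].astype(np.float32)*1000), np.median(t[:,2]))
    A=pts(d,K,T,blue); t=A[A[:,2]<.026]; print(" blue",len(t),cv2.minAreaRect(t[:,:2].astype(np.float32)*1000))
    A=pts(d,K,T,roi("wheel")); t=A[(A[:,2]>.06)&(A[:,2]<.1)]; print(" wheel>60",len(t),cv2.minEnclosingCircle(t[:,:2].astype(np.float32)*1000))
    t=A[(A[:,2]>.08)&(A[:,2]<.1)]; print(" washer",len(t),np.median(t,0),cv2.minEnclosingCircle(t[:,:2].astype(np.float32)*1000))
    # machine & surroundings
    A=pts(d,K,T,np.ones(d.shape,bool)); t=A[(A[:,2]>.15)&(A[:,0]>.3)&(A[:,0]<1.1)&(abs(A[:,1])<.6)]
    print(" tall",t.min(0),t.max(0),np.percentile(t,[5,95],axis=0).round(3).tolist())
    x,y,w,h=R[n]["drift"][0]-60,R[n]["drift"][1]-60,200,170
    cv2.imwrite(f"pics/{n}c.png",cv2.resize(p[y:y+h,x:x+w],None,fx=4,fy=4)[:600,:800])
E
```

```text
top red 49 [ 0.5604 -0.0419  0.0922] [ 0.5509 -0.0512 -0.0061] [ 0.623  -0.0122  0.1209] top [ 0.5583 -0.04    0.1168]
 wood 272 218 ((559.7077026367188, -44.217445373535156), (65.71590423583984, 63.513099670410156), 23.819631576538086) 0.04789380437339419
 blue 457 ((533.6882934570312, -278.3848876953125), (123.5020751953125, 185.66297912597656), 79.45549774169922)
 wheel>60 903 ((505.20941162109375, -273.14154052734375), 71.25285339355469)
 washer 412 [ 0.50114027 -0.27270455  0.08472485] ((503.08502197265625, -267.5039367675781), 65.44717407226562)
 tall [ 0.48720602 -0.59999949  0.15000013] [0.87015223 0.59997055 0.90595927] [[0.57, -0.557, 0.158], [0.863, 0.472, 0.812]]
scene red 87 [ 0.5579 -0.0457  0.0951] [ 0.5518 -0.0511  0.0617] [ 0.5689 -0.0334  0.116 ] top [ 0.5599 -0.0434  0.1133]
 wood 453 336 ((560.5006103515625, -42.30989456176758), (67.46759796142578, 65.74188995361328), 27.281705856323242) 0.048803203331680534
 blue 1014 ((538.1647338867188, -282.1102294921875), (123.77479553222656, 198.49679565429688), 76.77161407470703)
 wheel>60 1705 ((505.6652526855469, -270.7270812988281), 72.575927734375)
 washer 779 [ 0.50208909 -0.27460789  0.08564721] ((504.5141296386719, -271.61468505859375), 50.49555206298828)
 tall [ 0.48910629 -0.59999628  0.15000637] [0.86678683 0.59995372 0.64095508] [[0.528, -0.56, 0.153], [0.861, 0.283, 0.583]]
```

Run:
```python
from h import *
A=[]
for n in("top","scene"):
    f=np.load(n+"0.npz"); A.append(pts(f["d"],f["mtx"],f["pose"],np.ones(f["d"].shape,bool)))
A=np.vstack(A); g=np.zeros((20,30))
for x,y,z in A:
    i,j=int((x-.1)//.05),int((y+.75)//.05)
    if 0<=i<20 and 0<=j<30: g[i,j]=max(g[i,j],z)
print("y    "," ".join(f"{-75+5*j:3d}" for j in range(30)))
for i in range(20): print(f"{10+5*i:4d} "," ".join(f"{int(v*100):3d}" for v in g[i]))
from cell import kinematics,cams,telemetry
s=telemetry.sense()
i=cams.camera_info("wrist"); T=i["pose"]
import numpy as np
from scipy.spatial.transform import Rotation as R
q=s["orientation"]; Rt=R.from_quat([q[1],q[2],q[3],q[0]]).as_matrix()
print(i["mtx"],"\ncam in tool",(Rt.T@(T[:3,3]-s["tool_pos"])).round(4),(Rt.T@T[:3,:3]).round(3).tolist(), Rt.round(2).tolist())
```

```text
y     -75 -70 -65 -60 -55 -50 -45 -40 -35 -30 -25 -20 -15 -10  -5   0   5  10  15  20  25  30  35  40  45  50  55  60  65  70
  10    0   0   0   0   0   0   0   0   0   0   0   0   0   1   1   1   1   1  58  71  75  75  72  69  65  34  50  50   0   0
  15    0   0   0   0   0   0   0   0   0   0   0   0   0   0   0   0   0   0   0   0   0   0  66  66  65  55  55  52  34  34
  20    0   0   0   0   0   0   0   0   0   0   0   0   0   0   0   0   0   0   0   0   0   0   0   0   0   0  54  54  34  34
  25    0   0   0   0   0   0   0   0   0   0   0   0   0   0   0   0   0   0   0   0   0   0   0   0   0   0   0   0   0   0
  30    1   1   0   1   1   0   0   0   0   1   1   0   1   1   0   0   0   0   0   1   1   1   0   0   0   0   0   0   0   0
  35    5   5   5   5   5   1   0   1   1   0   1   1   0   5   5   1   1   1   1   0   0   0   0   0   0   0   0   0   0   0
  40    5   5   5   5   5   1   0   1   7   2   2   1   5   5   5   1   1   1   1   1   1   0   1   1   1   0   0   0   0   0
  45   16  16  16  15  16  16   1   0   9   9   9   1   1   5   5   1   0   1  42  43  42   
[... 1141 characters left out ...]
 0   0   0   0   0   0   0
  95    0   0   0   0   0   0   0   0   0   0   0   0   0   0   0   0   0   0   0   0   0   0   0   0   0   0   0   0   0   0
 100    0   0   0   0   0   0   0   0   0   0   0   0   0   0   0   0   0   0   0   0   0   0   0   0   0   0   0   0   0   0
 105    0   0   0   0   0   0   0   0   0   0   0   0   0   0   0   0   0   0   0   0   0   0   0   0   0   0   0   0   0   0
[[293.44305126   0.         279.14432422]
 [  0.         293.44305126 211.28161455]
 [  0.           0.           1.        ]] 
cam in tool [ 0.0705 -0.0006 -0.1672] [[0.001, 0.968, 0.251], [1.0, -0.001, 0.0], [0.001, 0.251, -0.968]] [[-0.97, 0.25, -0.0], [0.25, 0.97, -0.0], [-0.0, -0.0, -1.0]]
```

Run:
```python
from cell import kinematics,telemetry
import numpy as np
q0=telemetry.sense()["orientation"]
rows=[];rhs=[];S=[]
a=np.arctan2(.629,.163)
for r in(.36,.40,.425,.5,.6):
  for z in(.1,.22,.35,.5,.6):
    q=kinematics.ik([r*np.cos(a),r*np.sin(a),z],q0)
    if q is None: print(r,z,None); continue
    print(r,z,np.round(q,2))
    s1,s2=q[1],q[1]+q[3]
    rows+= [[np.sin(s1),np.sin(s2),0,1],[np.cos(s1),np.cos(s2),1,0]]; rhs+=[r,z]
x,res,*_=np.linalg.lstsq(np.array(rows),np.array(rhs),rcond=None); print(x,res)
```

```text
0.36 0.1 [-1.36  0.4  -0.02  2.34  0.02  0.4  -0.09]
0.36 0.22 [-1.35  0.17 -0.03  2.17  0.01  0.8  -0.07]
0.36 0.35 [-1.35  0.03 -0.03  1.92  0.    1.2  -0.06]
0.36 0.5 [-1.36 -0.02 -0.02  1.56 -0.    1.61 -0.06]
0.36 0.6 [-1.36  0.01 -0.02  1.25  0.    1.88 -0.06]
0.4 0.1 [-1.36  0.44 -0.02  2.24  0.02  0.46 -0.08]
0.4 0.22 [-1.35  0.23 -0.03  2.08  0.01  0.83 -0.06]
0.4 0.35 [-1.35  0.1  -0.02  1.84  0.    1.2  -0.06]
0.4 0.5 [-1.36  0.05 -0.02  1.48  0.    1.61 -0.05]
0.4 0.6 [-1.36  0.08 -0.01  1.17  0.    1.89 -0.06]
0.425 0.1 [-1.35  0.47 -0.02  2.18  0.02  0.5  -0.07]
0.425 0.22 [-1.35  0.27 -0.02  2.03  0.01  0.85 -0.06]
0.425 0.35 [-1.35  0.14 -0.02  1.79  0.    1.21 -0.05]
0.425 0.5 [-1.36  0.1  -0.01  1.43  0.    1.61 -0.05]
0.425 0.6 [-1.36  0.13 -0.01  1.12  0.    1.89 -0.05]
0.5 0.1 [-1.35  0.55 -0.02  1.98  0.02  0.61 -0.06]
0.5 0.22 [-1.35  0.38 -0.02  1.84  0.01  0.92 -0.05]
0.5 0.35 [-1.35  0.27 -0.02  1.62  0.    1.25 -0.05]
0.5 0.5 [-1.35  0.24 -0.01  1.26  0.    1.65 -0.05]
0.5 0.6 [-1.36  0.28 -0.    0.92  0.    1.94 -0.04]
0.6 0.1 [-1.34  0.67 -0.02  1.7   0.01  0.77 -0.05]
0.6 0.22 [-1.34  0.53 -0.02  1.57  0.01  1.04 -0.04]
0.6 0.35 [-1.35  0.45 -0.01  1.35  0.    1.35 -0.04]
0.6 0.5 [-1.35  0.44 -0.    0.96  0.    1.75 -0.04]
0.6 0.6 None
[ 5.50092844e-01  3.72281945e-01 -6.28903318e-02 -3.48944175e-04] [6.434265e-08]
```

```bash
cat >> h.py <<'E'
from cell import bot,hand,kinematics,telemetry,cams
Q=[0,0,1,0]
def snap(name):
    K,T=cams.camera_info("wrist")["mtx"],cams.camera_info("wrist")["pose"]
    p,d=cams.capture("wrist"); cv2.imwrite(f"pics/{name}.png",p); np.savez(name+".npz",p=p,d=d,mtx=K,pose=T)
def st(t=""):
    s=telemetry.sense(); print(t,"t",round(s["clock"],2),"p",s["tool_pos"].round(4),"F",s["ft_force"].round(1),"g",round(s["grip_width"],4),round(s["gripper_force"],1)); return s
E
python3 - <<'E'
from h import *
s=st(); a=np.arctan2(.629,.163)
bot.reach([.36*np.cos(a),.36*np.sin(a),.5],s["orientation"]); s=st()
b=-.27; q=kinematics.ik([.36*np.cos(b),.36*np.sin(b),.5],Q); print(np.round(q,2))
bot.set_joints(q); st()
bot.reach([.502,-.273,.125],Q); st(); snap("w1")
bot.reach([.560,-.043,.16],Q); st(); snap("d1")
E
```

```text
t 0.1 p [0.1624 0.6287 0.2176] F [-0.1 -0.4  0.2] g 0.093 0.0
 t 1.6 p [0.0904 0.3489 0.499 ] F [-0.1 -1.2 -0.4] g 0.0929 0.0
[-1.39 -0.3   1.17  1.58  0.28  1.68  1.36]
 t 3.46 p [ 0.3471 -0.0949  0.5002] F [-0.8  0.1  0.4] g 0.0931 0.0
 t 5.08 p [ 0.5035 -0.2718  0.1258] F [0.3 0.  0.2] g 0.0928 0.0
 t 6.08 p [ 0.5597 -0.0445  0.1606] F [-0.5  0.3  0. ] g 0.0931 0.0
```

View pics/w1.png

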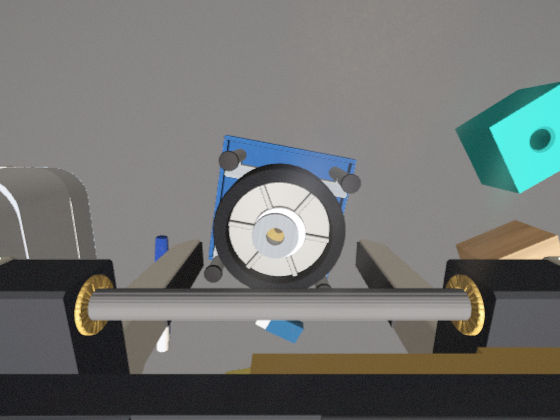

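View pics/d1.png

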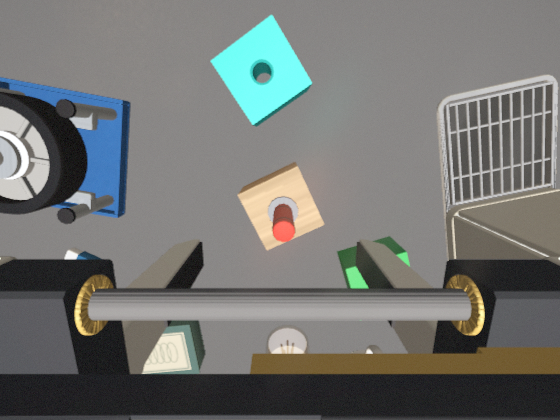

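Run:
```python
from h import *
print(telemetry.sense()["joint_positions"].round(2))
for p in([.56,-.043,.065],[.502,-.273,.2],[.502,-.273,.11]):
    q=kinematics.ik(p,Q); print(None if q is None else np.round(q,2))
```

```text
[-0.55  0.75  1.03  1.78 -0.74  1.05  2.33]
[-0.48  0.86  0.91  1.86 -0.88  0.88  2.44]
[-0.12  0.7   1.02  1.7  -0.66  1.12  2.66]
[-0.07  0.8   0.92  1.8  -0.78  0.95  2.76]
```

w1: the wheel is at (280,228), the washer ring at about (275,234), and the brass bush shows through the hole at (276,236). d1: the red handle top is at (284,232), the collar at (283,208) and the holder is around them. I'll crop in for precise contours.

Run:
```python
from h import *
f=np.load("w1.npz");g=np.load("d1.npz")
a=cv2.resize(f["p"][205:265,245:310],None,fx=6,fy=6,interpolation=cv2.INTER_NEAREST)
b=cv2.resize(g["p"][185:245,250:315],None,fx=6,fy=6,interpolation=cv2.INTER_NEAREST)
cv2.imwrite("pics/c1.png",np.hstack([a,b]))
p,d,K,T=[f[k] for k in("p","d","mtx","pose")]
hsv=cv2.cvtColor(p,cv2.COLOR_BGR2HSV)
print("cam",T[:3,3].round(4)); 
print("washer depth z",pts(d,K,T,np.eye(1)[0,0]*(np.hypot(*np.meshgrid(np.arange(560)-276,np.arange(420)-235))<18)>0)[:,2].round(3)[::25])
for r in(234,236,238): print(p[r,255:300].tolist()[::2])
```

```text
cam [ 0.4325 -0.2724  0.2929]
washer depth z [0.087 0.087 0.087 0.087 0.088 0.087 0.086 0.087 0.088 0.087 0.087 0.087
 0.087 0.067 0.087 0.087 0.067 0.071 0.087 0.087 0.07  0.085 0.087 0.07
 0.07  0.087 0.086 0.071 0.086 0.087 0.087 0.084 0.088 0.087 0.087 0.087
 0.087 0.087 0.087 0.087]
[[209, 204, 200], [205, 201, 197], [212, 206, 203], [209, 205, 201], [205, 201, 197], [200, 197, 194], [127, 170, 190], [125, 185, 211], [127, 189, 213], [130, 192, 216], [134, 194, 218], [133, 192, 217], [130, 189, 212], [133, 190, 215], [150, 194, 213], [209, 205, 201], [208, 205, 201], [208, 204, 201], [207, 203, 200], [206, 202, 198], [212, 208, 204], [214, 211, 208], [255, 255, 255]]
[[209, 205, 201], [204, 200, 196], [211, 207, 202], [209, 205, 202], [208, 203, 198], [191, 187, 184], [126, 137, 143], [127, 185, 209], [131, 193, 218], [131, 193, 218], [131, 190, 216], [130, 189, 214], [131, 190, 215], [131, 189, 213], [133, 181, 202], [209, 205, 201], [209, 204, 201], [208, 204, 201], [206, 203, 198], [205, 200, 197], [212, 207, 205], [211, 207, 205], [255, 255, 255]]
[[207, 203, 198], [206, 201, 197], [212, 207, 203], [209, 205, 201], [208, 204, 201], [201, 197, 193], [120, 124, 127], [131, 141, 147], [132, 179, 201], [131, 189, 215], [129, 188, 213], [133, 190, 214], [130, 189, 214], [129, 187, 213], [136, 160, 175], [207, 203, 200], [208, 205, 200], [208, 204, 200], [206, 201, 197], [208, 203, 200], [212, 208, 205], [211, 208, 205], [255, 255, 255]]
```

View pics/c1.png

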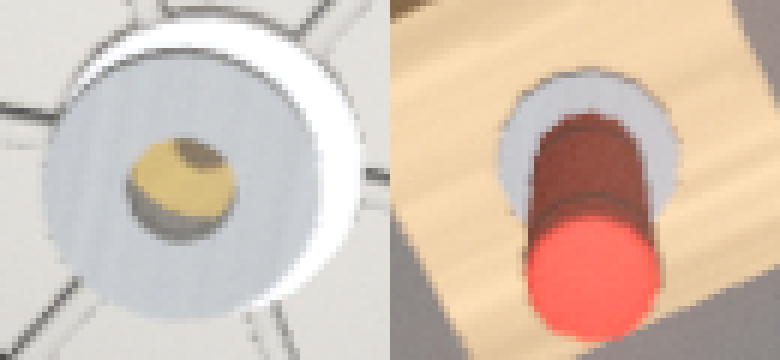

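The crop shows the washer ring with a sharp hole outline centred at about (275.3,236.6), and the bright handle-top disc at about (284,231). I'll fit both now.

```bash
cat >> h.py <<'E'
def blob(mask,K,T,h,near):
    """contour of blob nearest pixel `near`, cast onto plane z=h -> circle-ish centre and size (mm)"""
    cs,_=cv2.findContours(mask.astype(np.uint8),cv2.RETR_EXTERNAL,cv2.CHAIN_APPROX_NONE)
    c=max((c for c in cs if cv2.pointPolygonTest(c,near,True)>-6),key=cv2.contourArea)
    m=np.zeros(mask.shape,np.uint8); cv2.drawContours(m,[c],-1,1,-1); v,u=np.nonzero(m)
    P=np.array([ray(a,b,K,T,h)[:2] for a,b in zip(u,v)]); k=ray(u.mean(),v.mean(),K,T,h); J=(ray(u.mean()+1,v.mean(),K,T,h)-k,ray(u.mean(),v.mean()+1,K,T,h)-k)
    A=len(u)*abs(J[0][0]*J[1][1]-J[0][1]*J[1][0])
    return P.mean(0).round(5), "eqdiam mm",round(2e3*np.sqrt(A/np.pi),2)
E
python3 - <<'E'
from h import *
f=np.load("w1.npz"); p,K,T=f["p"],f["mtx"],f["pose"]; p=p.astype(int)
x,y=np.meshgrid(np.arange(560),np.arange(420))
near=np.hypot(x-275.5,y-236)<15
hole=near&((p[...,2]-p[...,0]>12)|(p.max(2)<175))
print("hole",blob(hole,K,T,.086,(275,236)))
steel=(p[...,0]-p[...,2]>3)&(p[...,0]<230)&(p[...,0]>185)&(np.hypot(x-275.5,y-236)<30)
print("washer",blob(cv2.morphologyEx((steel|hole).astype(np.uint8),cv2.MORPH_OPEN,np.ones((3,3))),K,T,.086,(275,236)))
b=p.max(2)
tyre=(b<70)&(np.hypot(x-280,y-228)<75)
f=np.load("d1.npz"); p,K,T=f["p"].astype(int),f["mtx"],f["pose"]
print("handle",blob((p[...,2]>190)&(p[...,1]<130),K,T,.113,(284,232)))
hsv=cv2.cvtColor(f["p"],cv2.COLOR_BGR2HSV)
red=((hsv[...,0]<6)|(hsv[...,0]>172))&(hsv[...,1]>120)
steel=(p[...,0]-p[...,2]>3)&(p[...,0]>150)&(np.hypot(x-282,y-215)<20)
v,u=np.nonzero(steel); (c,r)=cv2.minEnclosingCircle(np.c_[u,v].astype(np.float32)); k=ray(*c,K,T,.053); print("collar",k.round(4),2*r*(T[2,3]-.053)/K[0,0])
E
```

```text
hole (array([ 0.5058 , -0.27524]), 'eqdiam mm', np.float64(13.92))
washer (array([ 0.50563, -0.27522]), 'eqdiam mm', np.float64(34.37))
handle (array([ 0.5603 , -0.04161]), 'eqdiam mm', np.float64(16.97))
collar [ 0.5576 -0.047   0.053 ] 0.02264532152898075
```

Run:
```python
from h import *
bot.servo_line([.5603,-.042,.12],feed=.15); st()
bot.servo_line([.5603,-.042,.065],feed=.08); st()
hand.close(); st("closed")
bot.pause(.2); st("closed")
bot.servo_line([.5603,-.042,.125],feed=.06); st()
bot.servo_line([.5603,-.042,.19],feed=.15); s=st(); print(s["wrist_torque"].round(3));
```

```text
t 6.55 p [ 0.56   -0.0434  0.12  ] F [-0.3 -0.4  0.3] g 0.0931 0.0
 t 7.39 p [ 0.5606 -0.0423  0.0652] F [ 0.4 -0.   0.3] g 0.0931 0.0
closed t 8.55 p [ 0.5603 -0.0419  0.065 ] F [-0.1 -0.2 -0.8] g 0.0173 30.0
closed t 8.75 p [ 0.5603 -0.0419  0.065 ] F [-0.8  0.3 -1. ] g 0.0178 30.0
 t 9.9 p [ 0.56   -0.0418  0.1246] F [ 0.1 -0.5 -1.6] g 0.0174 30.0
 t 10.48 p [ 0.5598 -0.0415  0.1894] F [-0.2 -0.2 -1.9] g 0.0173 30.0
[0.086 0.002 0.013]
```

```bash
cat >> h.py <<'E'
def F():
    return np.mean([telemetry.sense()["ft_force"] for _ in range(1)],0)
def down(x,y,z0,z1,step,lim,f0,feed=.02):
    z=z0
    while z>z1:
        z=max(z1,z-step); bot.servo_line([x,y,z],feed=feed); f=F()-f0
        if f[2]>lim or np.hypot(f[0],f[1])>lim+3: return z,f
    return None,f
E
python3 - <<'E'
from h import *
X,Y=.5058,-.2752
bot.servo_line([X,Y,.19],feed=.2); st()
bot.servo_line([X,Y,.150],feed=.1); bot.pause(.2); st(); snap("w2")
f0=np.mean([ (bot.pause(.02),F())[1] for _ in range(8)],0); np.save("f0.npy",f0); print("f0",f0.round(2))
z,f=down(X,Y,.146,.138,.001,3.5,f0); print(z,f.round(2)); s=st(); print(s["wrist_torque"].round(3))
E
```

```text
t 11.83 p [ 0.5063 -0.2738  0.1896] F [-0.2  0.8 -0.7] g 0.0175 30.0
 t 12.58 p [ 0.5061 -0.2756  0.1507] F [-0.7  1.2 -1.4] g 0.0176 30.0
f0 [ 0.06  0.08 -0.99]
None [-0.6   0.37 -0.64]
 t 14.92 p [ 0.5058 -0.2752  0.1379] F [-0.5  0.4 -1.6] g 0.0177 30.0
[ 0.039  0.005 -0.024]
```

View pics/w2.png

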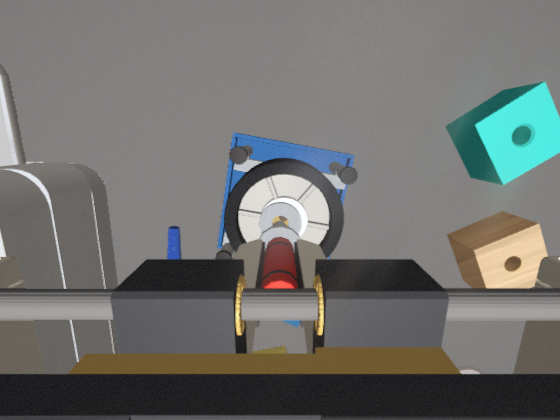

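w2 shows the shank tip over the washer hole at about (281,220). The guarded descent met no force to 5 mm below the washer's top, so the tip is in the hole. Now the push, with force monitoring.

Run:
```python
from h import *
X,Y=.5058,-.2752; f0=np.load("f0.npy"); z=.138; L=[]
while z>.1062:
    z=round(z-.001,4); bot.servo_line([X,Y,z],feed=.012); s=telemetry.sense(); f=s["ft_force"]-f0
    L.append((round(z*1e3,1),round(s["tool_pos"][2]*1e3,1),*f.round(1)))
    if f[2]>18 or np.hypot(f[0],f[1])>6: print("STOP"); break
for l in L: print(*l)
st()
```

```text
137.0 136.9 0.1 0.5 -0.4
136.0 135.9 0.6 -0.1 0.7
135.0 134.9 0.1 0.4 0.2
134.0 133.9 -0.2 0.0 -0.8
133.0 132.9 -0.4 -0.4 0.3
132.0 131.9 0.7 0.2 0.2
131.0 130.9 0.2 -0.4 -0.5
130.0 129.9 -0.1 -0.1 -0.1
129.0 128.9 -0.6 0.4 -0.4
128.0 127.9 -0.8 -0.3 -0.8
127.0 126.9 0.3 0.1 -0.4
126.0 126.0 -0.8 -0.8 -0.2
125.0 125.7 -0.8 0.0 4.7
124.0 124.9 -0.3 1.1 7.7
123.0 124.1 -0.4 0.7 8.2
122.0 123.1 -0.5 0.9 7.8
121.0 122.1 -1.7 1.6 8.3
120.0 121.1 -1.1 0.6 7.3
119.0 120.1 -0.1 0.8 7.8
118.0 119.0 -0.6 1.9 7.2
117.0 118.0 -1.2 1.1 7.1
116.0 116.9 -0.9 1.4 7.8
115.0 115.9 -0.4 0.7 7.9
114.0 114.9 -1.0 0.3 6.0
113.0 113.8 -0.1 1.4 5.8
112.0 112.7 -1.0 0.7 6.0
111.0 111.6 -1.3 1.4 6.1
110.0 110.3 -0.4 1.4 6.5
109.0 108.1 -0.1 0.8 -0.8
108.0 107.5 0.8 0.6 -0.7
107.0 106.9 -0.0 -0.1 -0.1
106.0 105.9 -0.2 -1.0 -0.3
 t 22.92 p [ 0.5058 -0.2752  0.1059] F [-0.2 -0.9 -1.3] g 0.0177 30.0
```

Run:
```python
from h import *
X,Y=.5058,-.2752
f=np.load("w2.npz"); p,K,T=f["p"],f["mtx"],f["pose"]; x,y=np.meshgrid(np.arange(560),np.arange(420))
hsv=cv2.cvtColor(p,cv2.COLOR_BGR2HSV)
print("hole",blob((np.hypot(x-513,y-264)<14)&(hsv[...,2]<150),K,T,.048,(513,264)))
g=np.load("d1.npz"); h=cv2.cvtColor(g["p"],cv2.COLOR_BGR2HSV); 
m=(np.hypot(x-282,y-205)<50)&(h[...,0]>8)&(h[...,0]<28)&(h[...,1]>40)&(h[...,2]>150)
v,u=np.nonzero(cv2.morphologyEx(m.astype(np.uint8),cv2.MORPH_OPEN,np.ones((3,3)))); P=np.array([ray(a,b,g["mtx"],g["pose"],.048)[:2]*1e3 for a,b in zip(u,v)]).astype(np.float32)
print("block d1",cv2.minAreaRect(P))
bot.servo_line([X,Y,.155],feed=.06); bot.servo_line([X,Y,.19],feed=.15); st()
bot.servo_line([.5603,-.042,.19],feed=.2); st()
p,d=cams.capture("scene"); cv2.imwrite("pics/s2.png",cv2.resize(p[200:360,230:430],None,fx=4,fy=4)[:600])
bot.servo_line([.5603,-.042,.12],feed=.12); bot.pause(.2); st(); snap("d2")
f=np.load("d2.npz"); q=f["p"]; cv2.imwrite("pics/d2c.png",cv2.resize(q[150:300,190:390],None,fx=4,fy=4))
```

```text
hole (array([ 0.5587 , -0.04372]), 'eqdiam mm', np.float64(15.6))
block d1 ((559.779052734375, -43.151878356933594), (65.65802001953125, 65.48393249511719), 25.558223724365234)
 t 24.27 p [ 0.5059 -0.2752  0.1899] F [ 0.6  0.1 -2.4] g 0.0175 30.0
 t 25.62 p [ 0.5599 -0.0437  0.1902] F [-0.2  0.3 -1. ] g 0.0175 30.0
 t 26.6 p [ 0.5608 -0.0422  0.1209] F [-0.5  0.5 -1.1] g 0.0175 30.0
```

View pics/s2.png

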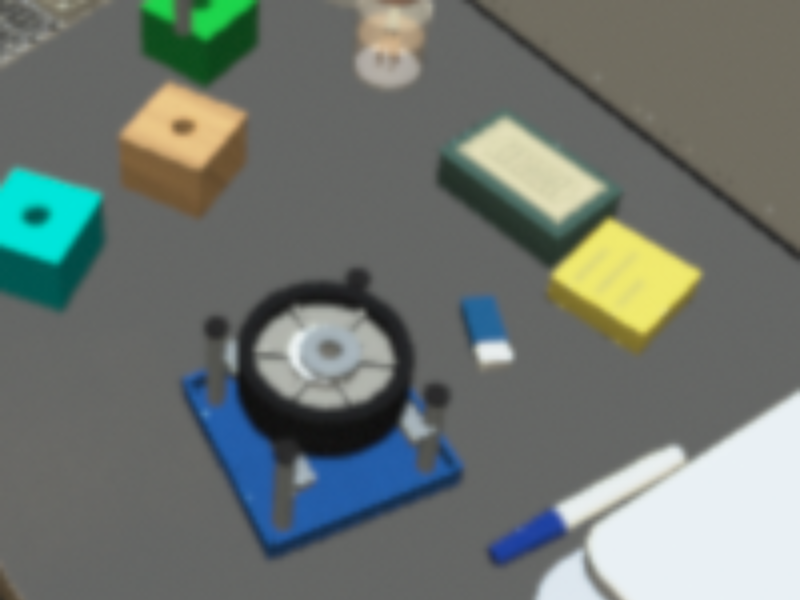

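View pics/d2c.png

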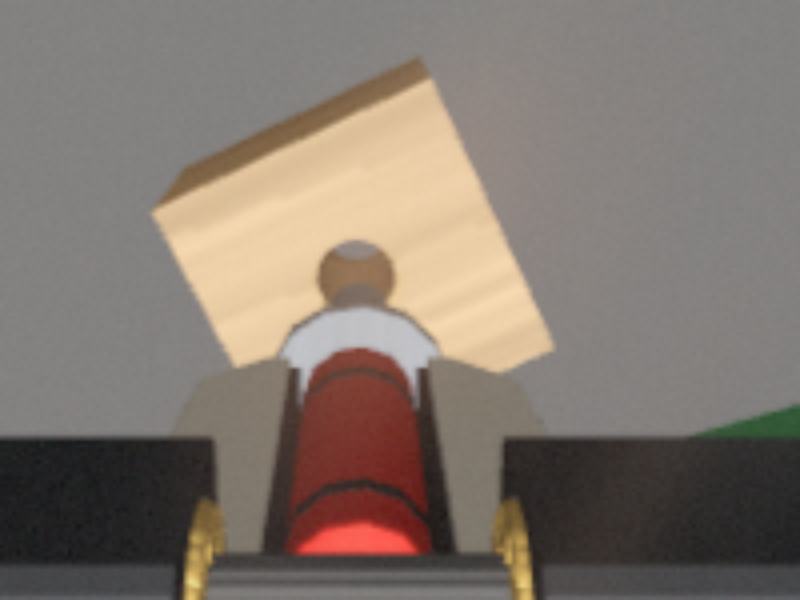

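s2 shows an empty grey hole in the washer and the stand, eraser and pen untouched. d2c shows the rod centred over the holder's hole, with the hole at about (357,275) and the rod axis at about 359. Inserting now.

Run:
```python
from h import *
X,Y=.5600,-.0426
bot.servo_line([X,Y,.110],feed=.05); bot.pause(.3); f0=F(); st()
z,f=down(X,Y,.110,.068,.003,5,f0,.03); print(z,f.round(1)); st()
if z is None:
    z,f=down(X,Y,.068,.0635,.0005,3,f0,.01); print(z,f.round(1)); st()
    hand.open_gripper(); bot.pause(.3); st("open")
    bot.servo_line([X,Y,.16],feed=.1); bot.servo_line([.5603,-.043,.16]); st(); snap("d3")
    bot.servo_line([X-.1,Y-.1,.2],feed=.2)
    bot.servo_line([.43,-.273,.2],feed=.2); bot.servo_line([.38,-.273,.12],feed=.15); st(); snap("w3")
```

```text
t 27.3 p [ 0.5601 -0.0427  0.1101] F [-0.  -0.4 -1.2] g 0.0175 30.0
None [0.8 0.7 0.7]
 t 30.8 p [ 0.5598 -0.0425  0.0678] F [ 0.8  0.3 -0.6] g 0.0177 30.0
0.0645 [-0.8  1.3  4.6]
 t 32.55 p [ 0.56   -0.0426  0.0649] F [-0.8  0.8  3.4] g 0.0173 30.0
open t 34.11 p [ 0.56   -0.0426  0.0645] F [ 0.6  0.6 -0.2] g 0.093 0.0
 t 35.47 p [ 0.5601 -0.043   0.1596] F [-0.2  0.1 -0.3] g 0.0931 0.0
 t 37.99 p [ 0.3809 -0.2729  0.1204] F [-0.4  0.9  0.2] g 0.0928 0.0
```

Run:
```python
from h import *
a=np.load("d3.npz");b=np.load("w3.npz")
print("handle",blob((a["p"][...,2]>190)&(a["p"][...,1]<130),a["mtx"],a["pose"],.113,(284,232)))
p,K,T=b["p"],b["mtx"],b["pose"]; h=cv2.cvtColor(p,cv2.COLOR_BGR2HSV)
r=pts(a["d"],a["mtx"],a["pose"],(a["p"][...,2]>190)&(a["p"][...,1]<130)); print("top z",np.median(r,0))
cv2.imwrite("pics/f.png",np.hstack([cv2.resize(a["p"][160:260,220:340],(400,333)),cv2.resize(p[150:350,200:440],(400,333))]))
```

```text
handle (array([ 0.55988, -0.04281]), 'eqdiam mm', np.float64(16.78))
top z [ 0.5594929  -0.04266836  0.11398432]
```

View pics/f.png

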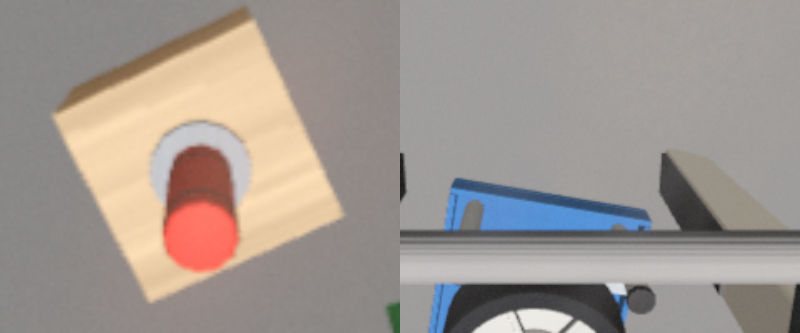

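The drift stands upright and fully down, with the collar flush on the block (handle top z 0.114). The second view doesn't show the bush. I'll check it through the washer hole from above.

Run:
```python
from h import *
bot.servo_line([.43,-.273,.2],feed=.2); bot.servo_line([.480,-.275,.15],feed=.15); bot.pause(.2); st(); snap("w4")
for n in("w4","w3"):
    f=np.load(n+".npz"); p,d,K,T=f["p"],f["d"],f["mtx"],f["pose"]
    h=cv2.cvtColor(p,cv2.COLOR_BGR2HSV); m=(h[...,0]>14)&(h[...,0]<30)&(h[...,1]>70)
    A=pts(d,K,T,m); A=A[(abs(A[:,0]-.503)<.07)&(abs(A[:,1]+.273)<.07)]; print(n,"brass",len(A),A.mean(0) if len(A) else "",np.percentile(A[:,2],[5,50,95]) if len(A) else "")
    i=np.ones(d.shape,bool); A=pts(d,K,T,i); r=np.hypot(A[:,0]-.5058,A[:,1]+.2752); k=A[(r<.03)&(A[:,2]<.045)]; print("low pts",len(k),k[:12].round(3).tolist())
p=np.load("w4.npz"); T=p["pose"];K=p["mtx"]
c=np.linalg.inv(T)@[.5058,-.2752,.086,1]; u=int(K[0,2]-K[0,0]*c[0]/c[2]); v=int(K[1,2]+K[1,1]*c[1]/c[2]); print(u,v)
cv2.imwrite("pics/w4c.png",cv2.resize(p["p"][v-60:v+60,u-80:u+80],None,fx=5,fy=5))
```

```text
t 39.49 p [ 0.4795 -0.2755  0.1508] F [-0.4 -0.8 -0.1] g 0.0929 0.0
w4 brass 9331 [ 0.45473337 -0.25343495  0.26128064] [0.24822144 0.26361777 0.26755945]
low pts 26 [[0.53, -0.276, 0.008], [0.53, -0.275, 0.008], [0.53, -0.274, 0.007], [0.531, -0.279, 0.007], [0.531, -0.278, 0.009], [0.531, -0.277, 0.007], [0.531, -0.276, 0.007], [0.531, -0.275, 0.007], [0.531, -0.274, 0.007], [0.532, -0.273, 0.007], [0.531, -0.272, 0.007], [0.531, -0.27, 0.007]]
w3 brass 18 [ 0.48402157 -0.2438974   0.08459966] [0.07645612 0.08595628 0.08743317]
low pts 0 []
279 253
```

View pics/w4c.png

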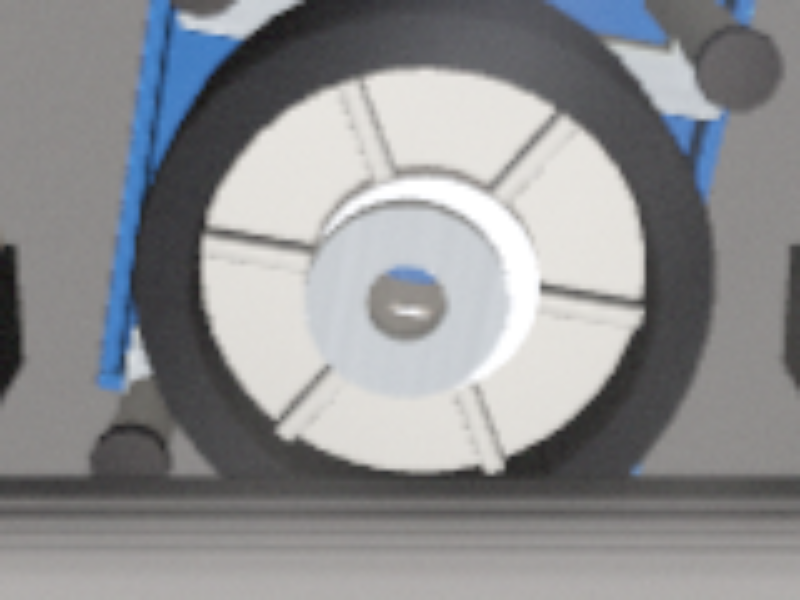

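The blue tray floor shows through the hole (410,273 in the crop), so the bore is empty and the bush has dropped. I'll retract and hand in.

Run:
```python
from h import *
bot.servo_line([.46,-.2,.3],feed=.2); bot.pause(.3); st(); print(bot.finish_job())
```

```text
t 40.83 p [ 0.4597 -0.2002  0.2994] F [-0.3  0.1 -0.1] g 0.093 0.0
the job is handed in; nothing more can be done
None
```

I handed the job in at about 41 s: the bush is pushed out of the wheel (bore seen empty; the bush itself was not seen in the tray), the push peaked at about 8 N, the drift is back fully down in its holder, and the arm touched nothing else.

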